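# Hold the filling funnel over the jar on the scale

### The arm

A 6-joint arm with a two-finger parallel gripper is mounted at the origin on a cart in front of the work surface, level with it; the furniture and walls round the work are solid. World frame = base frame: x ahead of the robot, y to its left, z up, the work surface at z = 0. Lengths are in mm, angles in rad, forces in N, time in s.
With the tool pointing down it reaches from about 250 to 800 mm from the base axis. Payload 8.5 kg.
Tool frame: the origin (TCP) lies midway between the tips of the shut fingers; the grasp point (between the pads) lies 19 mm behind it; z points along the fingers, y is the direction in which the jaws open and shut (so a half turn about z gives the same grasp; the last joint's range is limited). The gripper opens to 85 mm and grips with 20 to 120 N. Pads are 22 mm wide; open, the fingers measure 114 mm over their backs; the gripper's body (76 mm by 85 mm) begins 54 mm behind the grasp point. The pads swing forward as they close: fully open they stand 13 mm farther back than shut.
Start: joints at [-1.156, 0.238, -0.013, 1.319, 0, 1.571], TCP at [211.559, -480.439, 231.276] pointing down, gripper open.
Joint ranges: [-2.66, 2.66], [-1.03, 1.9], [-1.14, 1.46], [-1.82, 2.27], [-1.45, 1.34], [-3.14, 3.14]. Speed limits (rad/s): [2.22, 2.22, 2.79, 3.14, 3.14, 3.14].

### API

Orientations are given as a rotation vector (axis times angle).
In Python, from plant import manip gives the robot as it stands.
- The arm moves only by the shell command python3 -m crank 'ROWS'. ROWS is JSON, a list that holds one entry, the list of rows, each a list of 7 numbers: the shift along the tool's x, y, z in m, then the turn, a rotation vector about the tool's x, y, z in degrees, then the opening, from 0 (shut) to 1 (fully open). A call has 1 to 8 rows; each row shifts and turns the pose as measured when the row begins, along the tool's axes as they then stand; what a row does not reach is not made up. A row lasts 1/10 s, in which the tool goes at most 50 mm and 8.59 degrees, less where a joint would pass 70% of its speed; a pose out of reach is approached as far as the arm can. A call with a gripper value outside its range is refused whole. The fingers move at their own pace and stop on an object; the grip force is fixed at half the most. Time passes only in rows, so rows that do not move let the fingers close. It gives the time, the measured TCP pose, the force and the opening at its end, in the units of the state.
- manip.get_state(): the state, without advancing time (a new reading comes with each control period).
- manip.capture(name): name is "scene" or "top"; returns a dict with "frame" (420x560x3 uint8, red, green, blue), "K" (3x3 intrinsics, pixels), "R" (3x3) and "t" (3): a world point X has camera coordinates R X + t. Camera axes: x right, y down, z forward; pixel columns grow to the right and rows downward; lengths in mm; the calibration is good to about 2 mm. A picture is of the moment at which its call begins. There is no depth.
- manip.hand_in(): hands the job in, once; it reports no verdict.
Trained networks look in the newest picture that a camera, given by its name, has taken for a name from the list of things; names that differ only in an ending like _2 or _b are one class to them, and where a whole thing is asked for, a point or a joint stands for the part that bears it (a point fixed in the world has none). Each returns a list of dicts, best first, with "p" (0 to 1); they miss things now and then, are a little off and sometimes report something else, mostly with a low value. They report only what shows in the picture. A call takes as long as a camera call. They do not tell look-alikes from the thing itself.
- manip.spot_in(camera, thing): "position" ([column, row] as shares, 0 to 1, of the picture: columns of its width, rows of its height, amid what is visible of it).
- manip.regions_of(camera, thing): "region" (420x560 bool, what is visible of it) and "position" ([column, row] as shares, 0 to 1, of the picture: columns of its width, rows of its height, amid what is visible of it).
- manip.spot_point(camera, thing): "position" ([column, row] as shares, 0 to 1, of the picture: columns of its width, rows of its height: a listed point, or the origin of a listed thing).
The state is a dict: "time": time; "joint_pos": joint angles; "qd": joint speeds; "joint_torque": joint torques, N m; "tool_pos": TCP position; "tool_rot": TCP orientation; "contact_force": force on the tool from outside, world axes, zero at the start; "wrist_torque": the same for the moment, N m; "width": finger opening in mm.
Only numpy, scipy, OpenCV 4.12 (cv2) and the standard library are available. Lean on these libraries where they do the work, as an engineer would, in place of code of your own. Each camera call takes 0.05 s, during which the arm holds its last target.

### The job

I am about to weigh coffee beans into the open glass jar on the scale: lift the steel funnel by its handle up out of the ring of the pour-over stand, carry it clear over the things in between and hold it upright over the jar, its spout centred in the neck with about half of the spout's length inside. Don't shift the jar or knock anything else out of place, and finish still holding the funnel there, motionless, with neither funnel nor gripper touching the jar or the scale, so that the scale reads only what I pour.

Things in the scene. Friction and masses are not known exactly. Their poses are not given: they have to be found in the camera images.
- funnel: loose steel funnel, 0.11 kg. Origin: centre of the spout's open tip; z up its axis, handle towards -x. Spout: tube 42 mm long, 24 mm outside; the cone above widens to the rim, 92 mm across at z = 92. It starts hanging upright by its cone in the stand's ring, handle roughly towards the robot, its tip 75 mm below the ring's centre: it must rise 85 mm to be free.
- funnel_grip (a point): the middle of the funnel's handle, where to grip it from above, across its width: 92 mm out from the axis (funnel x = -92 mm) and 88 mm above the spout tip. The handle is a level black bar 14 mm wide (along y), 16 mm high, reaching from 53 to 131 mm out.
- stand: the loose pour-over stand, 1.2 kg. Origin: on the table, under the centre of the ring. Wooden foot 130 x 112 x 16 mm (x from -55 to 75 mm); a steel post, 10 mm thick, rises at x = +64 mm (the side away from the robot) to 150 mm.
- stand_ring (a point): centre of the stand's horizontal closed wire ring, 125 mm above the table: 80 mm across the middle of the wire, the wire 7 mm thick.
- jar: the open empty glass jar standing on the scale's plate, loose, 0.25 kg, z up: 125 mm tall, body 76 mm in diameter, narrowing to the neck between 78 and 98 mm. Origin: centre of its underside.
- jar_mouth (a point): centre of the jar's open mouth, level with its rim, 125 mm above the jar's underside. The neck is 27 mm long, 42 mm wide inside and 49 mm outside.
- scale: the black coffee scale on the table, on rubber feet that do not slip, 190 (x) x 130 (y) x 30 mm. Origin: centre of its underside; the raised plate that carries the jar is x = -37 to 95 mm, the display is in front of it towards -x.
- bean_tin: loose round tin of beans with a lid, 121 mm in diameter, 143 mm tall, between the stand and the scale: leave it alone. Origin: centre of its underside.
- shaker: loose steel shaker with a white lid, 61 mm in diameter, 82 mm tall, between the stand and the scale: leave it alone. Origin: centre of its underside.
- full_jar_a: a jar of the same make, closed with a lid and full of beans, 76 mm in diameter, 131 mm tall, fixed in its place on the table farther back. Origin: centre of its underside.
- full_jar_b: a second full closed jar, like full_jar_a.
Not all that is in view belongs to the job. What is shaped like the jar but red is not meant.

How it is judged (in metres and radians):
On the way:
1. the funnel has been lifted up out of the stand's ring: its spout tip is above the ring and it no longer touches the stand (z of funnel in the frame of stand_ring above 0.004 m and contact force between funnel and stand below 0.05 N), for 0.1 s.
At the end, for the whole second after the job is handed in: Funnel held still (< 20 mm/s), upright (8 degrees), spout tip within 7 mm of the jar's axis and 10 to 32 mm below its rim; funnel and robot touch neither jar nor scale; the jar is within 10 mm of its start, the stand 30 mm, tin and shaker 15 mm (horizontal distance between funnel and jar_mouth below 0.007 m and z of funnel in the frame of jar_mouth between -0.032 and -0.01 m and angle between funnel's own z axis and vertical below 0.14 rad and contact force between funnel and the fingers above 1 N and contact force between each of funnel, the arm, the fingers and jar below 0.05 N and contact force between each of funnel, the arm, the fingers and scale below 0.05 N and linear speed of funnel below 0.02 m/s and distance of jar from where it was at the start of the episode below 0.01 m and angle between jar's own z axis and vertical below 0.05 rad and distance of stand from where it was at the start of the episode below 0.03 m and distance of each of bean_tin, shaker from where it was at the start of the episode below 0.015 m); the arm keeps its last pose, push and grip.
It fails at once if the open jar is shifted (more than 10 mm) or tipped (distance of jar from where it was at the start of the episode above 0.01 m or angle between jar's own z axis and vertical above 0.1 rad).
It fails at once if the stand is dragged (more than 30 mm) or tipped over (distance of stand from where it was at the start of the episode above 0.03 m or angle between stand's own z axis and vertical above 0.3 rad).
It fails at once if the tin or the shaker is knocked out of place (more than 15 mm) (distance of any of bean_tin, shaker from where it was at the start of the episode above 0.015 m).
It also fails if it takes over 46 s, if anything falls off the work surface, if the arm or the gripper's body presses on something with over 40 N, if the wrist force passes 120 N, or if a joint passes its speed limit or range.

## Working session

There is one attempt and no reset: what is moved stays moved. The work goes in short steps, Python scripts to look and compute and a shell command to move; the robot and the scene stay as the last step left them, time stands still between calls to the robot, and variables do not carry over. Pictures are saved under pics/ and viewed, and the job is handed in when it is done.

```bash
mkdir -p pics; ls
python3 - <<'E'
from plant import manip
import cv2
print({k:(v) for k,v in manip.get_state().items()})
for c in ("scene","top"):
    d=manip.capture(c); cv2.imwrite(f"pics/{c}0.png",d["frame"][:,:,::-1])
    print(c,d["K"],d["R"],d["t"])
    for t in ["funnel","funnel_grip","stand","stand_ring","jar","jar_mouth","scale","bean_tin","shaker","full_jar_a"]:
        print(t,[(round(r["p"],2),[round(r["position"][0]*560,1),round(r["position"][1]*420,1)]) for r in manip.spot_point(c,t)][:4])
E
```

```text
pics
{'time': 0.0, 'joint_pos': array([-1.15599134e+00,  2.38835036e-01, -1.42820496e-02,  1.31916892e+00,
       -8.94398366e-06,  1.57079343e+00]), 'qd': array([-0.00059855, -0.00062213, -0.00056369,  0.00076819, -0.00113905,
        0.00038903]), 'joint_torque': array([ 1.16046696e-03, -5.38776433e+01,  3.46442270e+01,  1.81230908e-02,
       -4.65851383e-05,  1.88823446e-05]), 'tool_pos': array([ 211.41139499, -480.09895771,  230.6383267 ]), 'tool_rot': array([-3.07283978e+00, -6.46617495e-01,  4.95362235e-04]), 'contact_force': array([ 0.43402135, -0.33945073, -0.38818713]), 'wrist_torque': array([-0.0359381 ,  0.03376252, -0.01195349]), 'width': 85.09642525290549}
scene [[519.95793848   0.         272.00429901]
 [  0.         519.95793848 213.34772876]
 [  0.           0.           1.        ]] [[-0.67814681 -0.73481493 -0.01280283]
 [-0.39946194  0.38316652 -0.83283466]
 [ 0.61688496 -0.55966993 -0.55337376]] [380.24724946 299.7581155  888.49065023]
funnel [(0.67, [168.5, 283.2])]
funnel_grip [(0.76, [194.4, 265.3])]
stand [(0.63, [172.5, 299.8])]
stand_ring [(0.97, [160.5, 25
[... 485 characters left out ...]
813195]
 [-0.98682046 -0.02620562 -0.15968296]
 [ 0.16008735 -0.0141229  -0.98700182]] [  -3.573927    563.59821363 1116.64547058]
funnel [(0.84, [152.0, 209.9])]
funnel_grip [(0.98, [143.6, 248.6])]
stand [(0.63, [158.8, 215.5])]
stand_ring [(0.69, [144.6, 203.1]), (0.65, [223.5, 133.0])]
jar [(0.84, [359.2, 314.1]), (0.78, [201.6, 293.4]), (0.76, [353.1, 202.4]), (0.29, [354.1, 228.4])]
jar_mouth [(0.98, [373.3, 316.2]), (0.88, [191.6, 295.4]), (0.82, [365.0, 195.7])]
scale [(0.87, [354.2, 228.3])]
bean_tin [(0.89, [261.9, 210.1]), (0.34, [154.7, 211.5])]
shaker [(0.8, [259.8, 281.1]), (0.54, [141.8, 248.9])]
full_jar_a [(0.72, [226.0, 130.9]), (0.6, [278.5, 143.5]), (0.2, [143.4, 203.3])]
```

View pics/scene0.png

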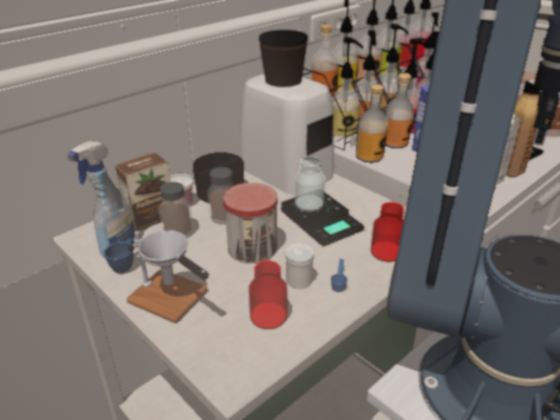

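View pics/top0.png

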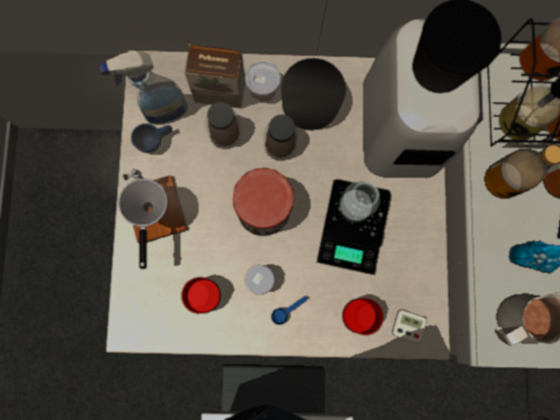

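The pictures show four groups of jar-shaped things:
- **Clear open jar on the scale:** scene (310,185), top (360,200). This is the one I want.
- **Red look-alikes:** scene (388,232) and (267,295), top (363,316) and (201,295).
- **Closed full jars:** scene (174,210) and (221,195), top (222,125) and (281,137).
- **Funnel in the ring:** scene (165,250), top (144,203). The handle's middle is at top (143,249). The blue scoop-cup at top (148,137) is not the funnel.

Next I'll take close crops and triangulate.

```bash
cat > h.py <<'E'
import numpy as np, cv2
from plant import manip
def ray(d,px):
    v=np.linalg.inv(d["K"])@np.array([px[0],px[1],1.]); R=d["R"]
    return -R.T@d["t"], R.T@v/np.linalg.norm(v)
def tri(rs):
    A=np.zeros((3,3));b=np.zeros(3)
    for c,v in rs:
        P=np.eye(3)-np.outer(v,v);A+=P;b+=P@c
    X=np.linalg.solve(A,b); return X,[np.linalg.norm((np.eye(3)-np.outer(v,v))@(X-c)) for c,v in rs]
def onz(d,px,z):
    c,v=ray(d,px); return c+v*(z-c[2])/v[2]
def proj(d,X):
    p=d["K"]@(d["R"]@np.asarray(X,float)+d["t"]); return p[:2]/p[2]
E
python3 - <<'E'
from h import *
S=manip.capture("scene");T=manip.capture("top")
np.set_printoptions(precision=1,suppress=True)
def best(c,t,near):
    r=[np.array(q["position"])*[560,420] for q in manip.spot_point(c,t)]
    r=[q for q in r if np.linalg.norm(q-near)<45]
    return min(r,key=lambda q:np.linalg.norm(q-near)) if r else None
for t,a,b,z in [("funnel_grip",(194,265),(143,249),138),("stand_ring",(160,250),(144,203),125),("funnel",(168,283),(152,210),50),("stand",(172,300),(159,215),0),("jar_mouth",(310,158),(365,196),None),("jar",(309,203),(353,202),None),("scale",(321,220),(354,228),0),("bean_tin",(249,248),(262,210),0),("shaker",(300,282),(260,281),0)]:
    p,q=best("scene",t,a),best("top",t,b)
    print(t,p,q,end=' ')
    if p is not None and q is not None: print(*tri([ray(S,p),ray(T,q)]),end=' ')
    if z is not None: print("z-plane",onz(S,p,z) if p is not None else None,onz(T,q,z) if q is not None else None,end='')
    print()
for n,d,(x0,y0,x1,y1) in [("a",S,(270,130,370,250)),("b",S,(110,210,240,330)),("c",T,(310,160,410,280)),("d",T,(100,150,210,280))]:
    cv2.imwrite(f"pics/c_{n}.png",cv2.resize(d["frame"][y0:y1,x0:x1,::-1],None,fx=4,fy=4,interpolation=cv2.INTER_CUBIC))
a=[cv2.imread(f"pics/c_{n}.png") for n in "abcd"]
h=[cv2.resize(i,(400,int(400*i.shape[0]/i.shape[1]))) for i in a]
for k in (0,2):
    m=min(h[k].shape[0],h[k+1].shape[0]); cv2.imwrite(f"pics/m{k}.png",np.hstack([h[k][:m],h[k+1][:m]]))
E
```

```text
funnel_grip [194.4 268.7] [142.  246.3] [482.8 270.6 130.6] [np.float64(4.020921533929922), np.float64(4.02092153392982)] z-plane [471.4 273.1 138. ] [484.8 272.  138. ]
stand_ring [164.5 252.4] [143.7 201.1] [575.7 276.2 119.3] [np.float64(3.1922588924446647), np.float64(3.192258892444505)] z-plane [565.9 278.  125. ] [576.8 277.4 125. ]
funnel [168.3 279.4] [152.  210.7] [570.5 276.2  52. ] [np.float64(0.6342971571777073), np.float64(0.6342971571777385)] z-plane [573.2 275.4  50. ] [570.4 276.1  50. ]
stand [169.  300.9] [158.4 215. ] [573.8 277.2  -9.3] [np.float64(3.97106526603379), np.float64(3.9710652660337913)] z-plane [568.  284.3   0. ] [569.6 272.2   0. ]
jar_mouth [307.7 158.5] [364.7 194.5] [ 597.  -157.3  160.1] [np.float64(2.6878786897300455), np.float64(2.6878786897301326)] 
jar [310.3 199.2] [354.1 205.2] [ 592.7 -158.6   46. ] [np.float64(2.7812235414587585), np.float64(2.7812235414586692)] 
scale [323.4 218.3] [354.5 228.3] [ 549.4 -165.     5.5] [np.float64(1.2889922191741525), np.float64(1.2889922191741974)] z-plane [ 553.7 -172.     0. ] [ 551.1 -165.     0. ]
bean_tin [252.5 251.9] [260.8 210.8] [585.3  43.5 -10.1] [np.float64(2.2959670462597255), np.float64(2.2959670462597237)] z-plane [573.3  50.4   0. ] [585.2  44.9   0. ]
shaker [299.8 284.2] [261.8 279.9] [431.6  37.8 -16.6] [np.float64(1.1483976861877054), np.float64(1.1483976861876948)] z-plane [417.6  50.7   0. ] [431.7  38.4   0. ]
```

View pics/m0.png

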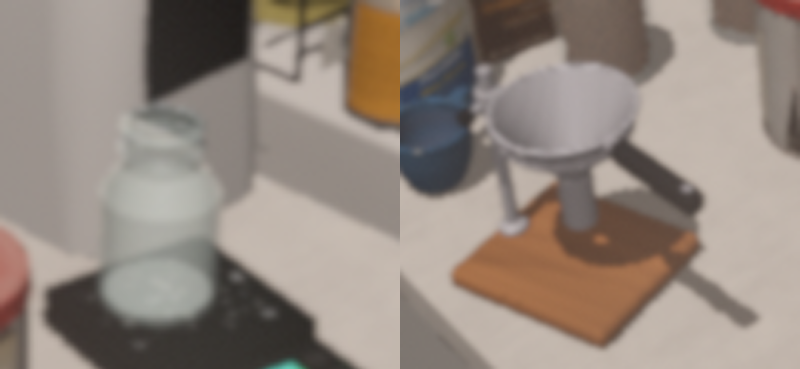

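View pics/m2.png

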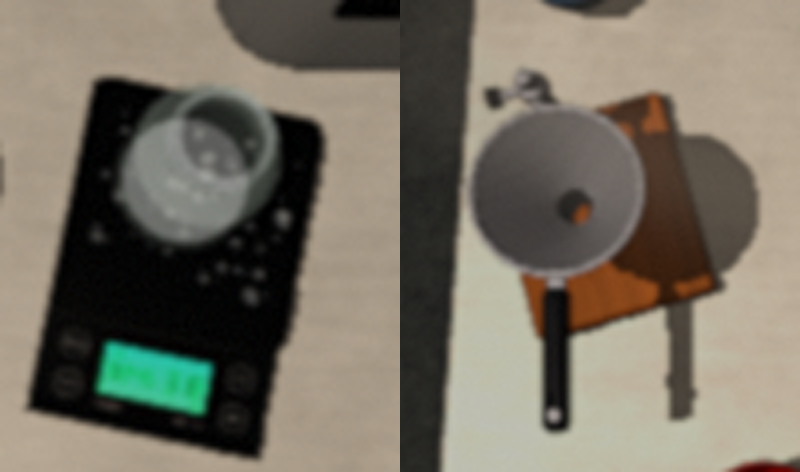

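The left crop of the first pair shows the clear open jar on the scale: mouth at about scene (310,161), top (367,194). The right crop shows the funnel hanging in the ring: rim centre at scene (163,247), top (143,202). The handle points straight down the top image. I'll overlay model outlines to refine this.

```bash
cat >> h.py <<'E'
def circ(c,r,n=60):
    a=np.linspace(0,2*np.pi,n); return np.c_[c[0]+r*np.cos(a),c[1]+r*np.sin(a),np.full(n,c[2])]
def draw(im,d,P,col,f,o):
    q=np.array([(proj(d,X)-o+0.5)*f for X in P]); cv2.polylines(im,[np.round(q*16).astype(np.int32)],False,col,1,cv2.LINE_AA,4)
def crop(d,b,f):
    x0,y0,x1,y1=b; return cv2.resize(d["frame"][y0:y1,x0:x1,::-1],None,fx=f,fy=f,interpolation=cv2.INTER_CUBIC)
def jarlines(m): # m = mouth centre
    m=np.array(m,float); return [circ(m,24.5),circ(m,21),circ(m-[0,0,125],38),circ(m-[0,0,47],38)]
def funlines(t,R,): # tip, rotation
    L=[circ((0,0,92),46),circ((0,0,0),12),circ((0,0,42),12),np.array([(-53,-7,96),(-131,-7,96),(-131,7,96),(-53,7,96)])]
    return [l@R.T+t for l in L]
E
python3 - <<'E'
from h import *
np.set_printoptions(precision=1,suppress=True)
S=manip.capture("scene");T=manip.capture("top")
print("rim",tri([ray(S,(163.3,247.4)),ray(T,(143.2,202.3))]),onz(T,(143.2,202.3),142),onz(S,(163.3,247.4),142))
print("mouth",tri([ray(S,(310.5,161.7)),ray(T,(367.2,193.7))]),onz(S,(310.5,161.7),155),onz(T,(367.2,193.7),155))
a,b=onz(T,(142.6,268.3),146),onz(T,(142.9,228.4),146)
print("handle",a,b,np.degrees(np.arctan2(*(b-a)[[1,0]])))
yaw=np.arctan2(*(b-a)[[1,0]])
R=cv2.Rodrigues(np.array([0,0,yaw]))[0]
tip=onz(T,(143.2,202.3),142);tip[2]=50
m=tri([ray(S,(310.5,161.7)),ray(T,(367.2,193.7))])[0]; m[2]=155
ims=[]
for d,bj,bf in ((S,(265,130,365,240),(115,210,215,320)),(T,(310,150,410,260),(100,160,200,270))):
    f=4
    for bx,L in ((bj,jarlines(m)),(bf,funlines(tip,R)+[circ(tip+[0,0,75],36.5)])):
        im=crop(d,bx,f)
        for P in L: draw(im,d,P,(0,255,0),f,np.array(bx[:2]))
        ims.append(im)
cv2.imwrite("pics/ov1.png",np.hstack(ims[:2]));cv2.imwrite("pics/ov2.png",np.hstack(ims[2:]))
E
```

```text
rim (array([572.5, 276. , 132.7]), [np.float64(0.5599734199791037), np.float64(0.5599734199791597)]) [571.2 274.2 142. ] [560.7 281.5 142. ]
mouth (array([ 599.5, -166.4,  147.3]), [np.float64(0.07966077922794519), np.float64(0.07966077922801104)]) [ 589.6 -155.7  155. ] [ 597.8 -165.   155. ]
handle [441.6 266.4 146. ] [518.9 270.6 146. ] 3.1730514109861203
```

View pics/ov1.png

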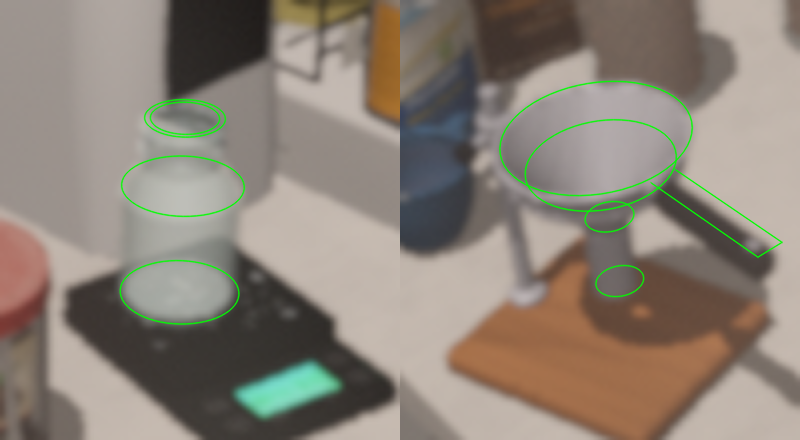

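View pics/ov2.png

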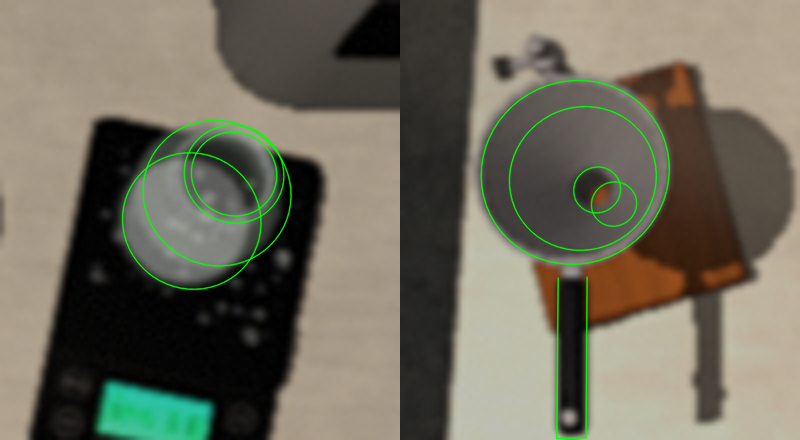

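The top overlay fits well. The scene camera shows about 1–2 px of bias, the same for both objects. From this the grip is at about (480, 269, 138) with yaw about 3°, and the jar mouth is at about (598, -166, 155). I'll check how close the coffee machine is, and test the turn direction in the air.

```bash
cat >> h.py <<'E'
def need(x,y,z,yaw=None,R=None):
    s=manip.get_state(); Rt=cv2.Rodrigues(np.array(s["tool_rot"]))[0]
    d=Rt.T@(np.array([x,y,z])-s["tool_pos"])
    if yaw is not None:
        a=np.radians(yaw); R=np.array([[np.cos(a),np.sin(a),0],[np.sin(a),-np.cos(a),0],[0,0,-1]])
    r=cv2.Rodrigues(Rt.T@R)[0].ravel() if R is not None else np.zeros(3)
    np.set_printoptions(precision=4,suppress=True)
    print("t",s["time"],"tcp",s["tool_pos"],"yaw",np.degrees(np.arctan2(Rt[1,0],Rt[0,0])),"tilt",np.degrees(np.arccos(-Rt[2,2])),"w",s["width"],"F",s["contact_force"])
    print("q",s["joint_pos"]); print("shift m",d/1000,"turn deg",np.degrees(r))
E
python3 - <<'E'
from h import *
T=manip.capture("top")
for px in ((370,160),(410,175),(445,172)): print(px,[onz(T,px,z)[:2].round() for z in (0,150,250)])
for px in ((201,290),(260,280),(262,200)): print(px,[onz(T,px,z)[:2].round() for z in (0,80,140)])
E
python3 -m crank '[[[0,0,-0.03,0,0,8,0.5],[0,0,-0.04,0,0,8,0.5]]]'
python3 -c "
from h import *
need(480,269,250,183)"
```

```text
(370, 160) [array([ 709., -200.]), array([ 667., -172.]), array([ 640., -153.])]
(410, 175) [array([ 677., -291.]), array([ 639., -251.]), array([ 614., -225.])]
(445, 172) [array([ 686., -371.]), array([ 647., -321.]), array([ 621., -288.])]
(201, 290) [array([407., 170.]), array([405., 161.]), array([403., 153.])]
(260, 280) [array([431.,  42.]), array([428.,  41.]), array([425.,  40.])]
(262, 200) [array([610.,  43.]), array([594.,  42.]), array([583.,  41.])]
time: 2.45
tool_pos: [210.5, -478.2, 298.1]
tool_rot: [-3.126, -0.202, 0.005]
contact_force: [0.8, -0.6, 0.5]
width: 58.9
t 2.45 tcp [ 210.5331 -478.1976  298.1149] yaw 7.408409941880485 tilt 0.5481503084083194 w 58.90168845914169 F [ 0.8282 -0.5667  0.4901]
q [-1.1561  0.2289  0.1435  1.495  -0.      1.8563]
shift m [ 0.3637 -0.7058  0.0536] turn deg [  -0.2699   -0.7961 -175.5903]
```

```bash
python3 -m crank '[[[0,0,0,0,0,-8.5,0.6],[0,0,0,0,0,-8.5,0.6],[0,0,0,0,0,-8.5,0.6],[0,0,0,0,0,-8.5,0.6],[0,0,0,0,0,-8.5,0.6],[0,0,0,0,0,-8.5,0.6],[0,0,0,0,0,-8.5,0.6],[0,0,0,0,0,-8.5,0.6]]]' >/dev/null
python3 -m crank '[[[0,0,0,0,0,-8.5,0.6],[0,0,0,0,0,-8.5,0.6],[0,0,0,0,0,-8.5,0.6],[0,0,0,0,0,-8.5,0.6],[0,0,0,0,0,-8.5,0.6],[0,0,0,0,0,-8.5,0.6],[0,0,0,0,0,-8.5,0.6],[0,0,0,0,0,-8.5,0.6]]]' >/dev/null
python3 -m crank '[[[0,0,0,0,0,-8.5,0.6],[0,0,0,0,0,-8.5,0.6],[0,0,0,0,0,-8.5,0.6],[0,0,0,0,0,-8.5,0.6],[0,0,0,0,0,0,0.6]]]'
python3 -c "
from h import *
need(480,269,250,183)"
```

```text
time: 4.55
tool_pos: [211.5, -480.2, 304.2]
tool_rot: [-0.03, -3.141, -0.0]
contact_force: [0.1, -0.0, -0.5]
width: 51.6
t 4.55 tcp [ 211.4528 -480.1821  304.2142] yaw 178.90978059484763 tilt 0.013891387421962042 w 51.56118336037906 F [ 0.0661 -0.0431 -0.5031]
q [-1.156   0.2252  0.154   1.4999  0.     -1.137 ]
shift m [-0.2542  0.7541  0.0544] turn deg [ 0.013  -0.0049 -4.0902]
```

```bash
python3 -m crank '[[[-0.015,0.046,0,0,0,-0.5,0.6],[-0.015,0.046,0,0,0,-0.5,0.6],[-0.015,0.046,0,0,0,-0.5,0.6],[-0.015,0.046,0,0,0,-0.5,0.6],[-0.015,0.046,0,0,0,-0.5,0.6],[-0.015,0.046,0,0,0,-0.5,0.6],[-0.015,0.046,0,0,0,-0.5,0.6],[-0.015,0.046,0,0,0,-0.5,0.6]]]'
python3 -m crank '[[[-0.015,0.046,0,0,0,0,0.6],[-0.015,0.046,0,0,0,0,0.6],[-0.015,0.046,0,0,0,0,0.6],[-0.015,0.046,0,0,0,0,0.6],[-0.015,0.046,0,0,0,0,0.6],[-0.015,0.046,0,0,0,0,0.6]]]' >/dev/null
python3 -c "
from h import *
need(480,269,220,183)"
```

```text
time: 5.35
tool_pos: [335.4, -106.1, 302.7]
tool_rot: [-0.004, 3.139, -0.001]
contact_force: [0.9, -1.5, 0.4]
width: 51.4
t 5.95 tcp [427.8487 179.7718 305.1022] yaw 178.5044492890345 tilt 0.5430224096892533 w 51.598627681131774 F [ 1.7323 -0.6689  0.6414]
q [ 0.4004  0.1111  0.0147  1.4657 -0.004   0.4265]
shift m [-0.049   0.0906  0.0856] turn deg [-0.0271  0.5425 -4.4955]
```

```bash
python3 -m crank '[[[-0.016,0.030,0.01,0,0,-2,0.6],[-0.017,0.030,0.01,0,0,-2,0.6],[-0.016,0.030,0.01,0,0,-0.5,0.6],[0,0,0,0,0,0,0.6]]]'
python3 - <<'E'
from h import *
need(480,269,200,183)
T=manip.capture("top");S=manip.capture("scene")
b=(80,130,240,290);cv2.imwrite("pics/t1.png",np.hstack([crop(T,b,2.5),crop(S,(110,170,270,330),2.5)]))
E
```

```text
time: 6.35
tool_pos: [478.9, 280.6, 273.5]
tool_rot: [-0.067, 3.13, 0.001]
contact_force: [0.1, -0.6, -0.3]
width: 51.1
t 6.35 tcp [478.9305 280.5794 273.5485] yaw -177.56405877419968 tilt 0.6135962506221926 w 51.098539421887665 F [ 0.1278 -0.6104 -0.3394]
q [ 0.5325  0.2736  0.1424  1.4298 -0.0046  0.4899]
shift m [ 0.0002 -0.0117  0.0735] turn deg [ 0.0276  0.613  -0.5639]
```

View pics/t1.png

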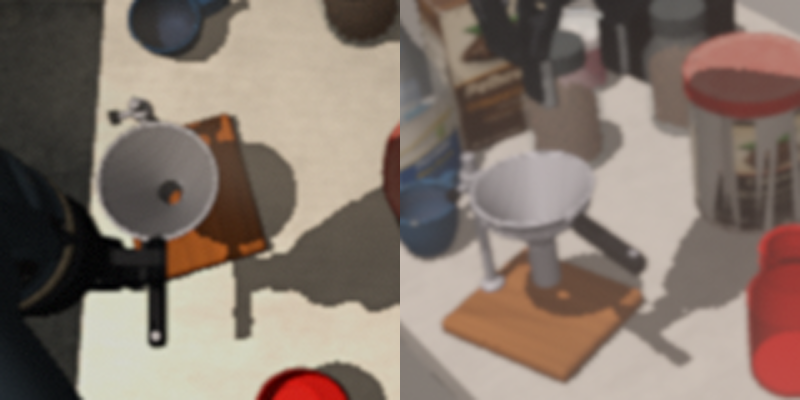

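The right finger hides part of the handle in the top view at crop (150,255), and the scene view is clear. I'll correct y and descend to just above the handle.

```bash
python3 -m crank '[[[0,-0.0115,0.03,0,0.6,-0.5,0.6],[0,0,0.03,0,0,0,0.6],[0,0,0.015,0,0,0,0.6],[0,0,0,0,0,0,0.6]]]'
python3 - <<'E'
from h import *
need(480,269,117,183)
T=manip.capture("top");S=manip.capture("scene")
b=(80,150,200,290);im=[crop(T,b,3),crop(S,(130,190,250,330),3)]
cv2.imwrite("pics/t2.png",np.hstack(im))
E
```

```text
time: 6.85
tool_pos: [478.3, 262.8, 201.5]
tool_rot: [-0.061, 3.136, 0.002]
contact_force: [-0.2, 0.6, 0.4]
width: 50.8
t 6.85 tcp [478.2961 262.7639 201.5337] yaw -177.7614339863044 tilt 0.2823478244335478 w 50.824111997848405 F [-0.1525  0.5789  0.3833]
q [ 0.5029  0.2812 -0.031   1.2538 -0.0009  0.4638]
shift m [-0.0015  0.0061  0.0846] turn deg [ 0.0757  0.272  -0.7612]
```

View pics/t2.png

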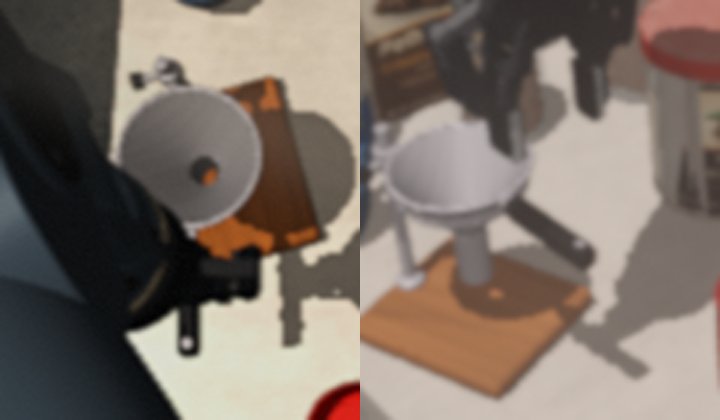

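The fingers are above the handle and open on either side of it. The tool has drifted about 6 mm low in y, so I'll correct that in small steps.

```bash
python3 -m crank '[[[0,0,0,0,0,0,0.6],[-0.0015,0.006,0.01,0,0,-0.7,0.6],[0,0,0.012,0,0,0,0.6],[0,0,0.012,0,0,0,0.6],[0,0,0,0,0,0,0.6],[0,0,0,0,0,0,0.6]]]'
python3 - <<'E'
from h import *
need(480,269,117,183)
S=manip.capture("scene")
cv2.imwrite("pics/t3.png",crop(S,(130,170,250,310),4))
E
```

```text
time: 7.55
tool_pos: [482.5, 271.1, 170.7]
tool_rot: [-0.081, 3.128, 0.009]
contact_force: [0.6, -0.0, 0.7]
width: 51.4
t 7.55 tcp [482.5213 271.0506 170.6551] yaw -177.03739127731083 tilt 0.8076506596282391 w 51.35457015593988 F [ 0.5818 -0.0446  0.7365]
q [ 0.5123  0.3024 -0.0817  1.1726 -0.001   0.4606]
shift m [ 0.0033 -0.0022  0.0536] turn deg [ 0.309   0.7462 -0.0354]
```

View pics/t3.png

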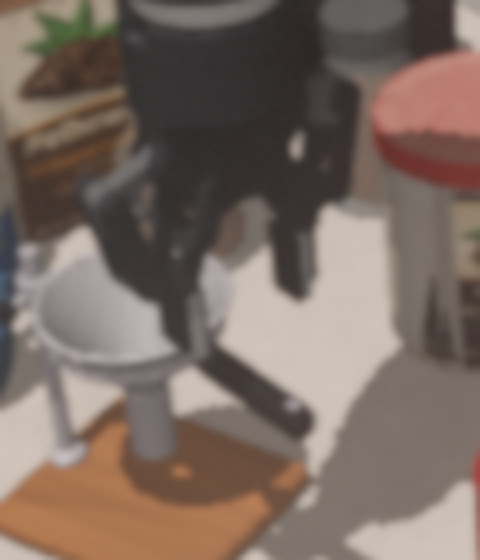

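```bash
python3 -m crank '[[[0.002,-0.001,0.01,0,0.6,0,0.6],[0,0,0.01,0,0,0,0.6],[0,0,0.01,0,0,0,0.6],[0,0,0,0,0,0,0.6],[0,0,0,0,0,0,0.6]]]'
python3 - <<'E'
from h import *
need(480,269,117,183)
S=manip.capture("scene")
cv2.imwrite("pics/t4.png",crop(S,(130,170,250,310),4))
E
```

```text
time: 8.1
tool_pos: [480.6, 270.1, 138.1]
tool_rot: [-0.081, 3.139, 0.009]
contact_force: [-0.4, -0.6, 0.6]
width: 51.1
t 8.1 tcp [480.6356 270.0751 138.071 ] yaw -177.03658848903737 tilt 0.3236351892246284 w 51.1111451554364 F [-0.4439 -0.57    0.5559]
q [ 0.5096  0.3264 -0.1339  1.1066  0.0041  0.4579]
shift m [ 0.0007 -0.0012  0.0211] turn deg [ 0.3099  0.0931 -0.0363]
```

View pics/t4.png

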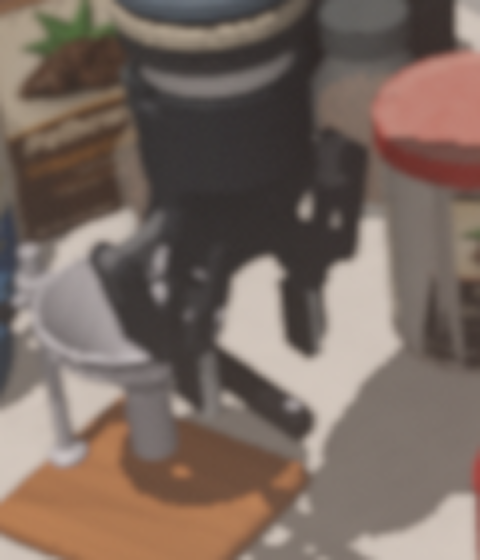

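The handle lies between the fingers: the far pad is left of it at crop (210,400), the near one right of it at (305,340). I'll go down to grasp height and close.

```bash
python3 -m crank '[[[0.0005,-0.001,0.01,0,0,0,0.6],[0,0,0.009,0,0,0,0.6],[0,0,0,0,0,0,0.6],[0,0,0,0,0,0,0.4],[0,0,0,0,0,0,0.3],[0,0,0,0,0,0,0.3]]]'
python3 - <<'E'
from h import *
need(480,269,117,183)
E
python3 -m crank '[[[0,0,0,0,0,0,0.25],[0,0,0,0,0,0,0.2],[0,0,0,0,0,0,0.15],[0,0,0,0,0,0,0.1],[0,0,0,0,0,0,0.05],[0,0,0,0,0,0,0],[0,0,0,0,0,0,0],[0,0,0,0,0,0,0]]]'
python3 - <<'E'
from h import *
need(480,269,117,183)
S=manip.capture("scene");T=manip.capture("top")
cv2.imwrite("pics/t5.png",np.hstack([crop(S,(110,190,220,310),3.5),crop(T,(90,160,200,280),3.5)]))
E
```

```text
time: 8.75
tool_pos: [480.4, 269.2, 117.9]
tool_rot: [-0.081, 3.138, 0.009]
contact_force: [0.2, 0.2, -0.1]
width: 25.3
t 8.75 tcp [480.4218 269.2206 117.9   ] yaw -177.03495830775213 tilt 0.3587940245652593 w 25.268564253834555 F [ 0.2215  0.2076 -0.1311]
q [ 0.5085  0.3393 -0.17    1.0568  0.0042  0.4567]
shift m [ 0.0004 -0.0002  0.0009] turn deg [ 0.332   0.136  -0.0346]
time: 9.55
tool_pos: [480.8, 270.8, 118.9]
tool_rot: [-0.084, 3.137, 0.014]
contact_force: [0.2, 1.7, 0.1]
width: 12.9
t 9.55 tcp [480.7805 270.7934 118.8509] yaw -176.93194354331774 tilt 0.5430842175599605 w 12.863403153297678 F [0.1678 1.7286 0.0781]
q [ 0.5095  0.3385 -0.1686  1.0564  0.0061  0.456 ]
shift m [ 0.0009 -0.0018  0.0018] turn deg [0.4977 0.2173 0.069 ]
```

View pics/t5.png

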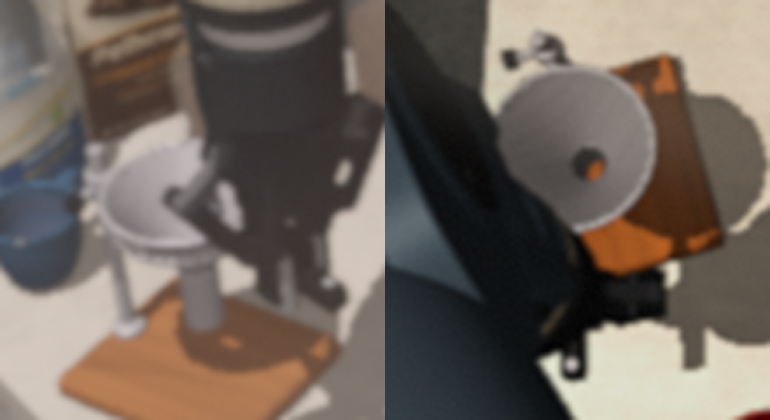

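The grip holds at a width of 12.9 mm on the 14 mm bar. Now I'll lift straight up.

```bash
python3 -m crank '[[[0,0,-0.01,0,0,0,0],[0,0,-0.01,0,0,0,0],[0,0,0,0,0,0,0]]]'
python3 - <<'E'
from h import *
need(480,270,260,183)
S=manip.capture("scene");T=manip.capture("top")
cv2.imwrite("pics/t6.png",np.hstack([crop(S,(110,190,220,310),3.5),crop(T,(90,160,200,280),3.5)]))
E
```

```text
time: 9.95
tool_pos: [480.4, 269.5, 140.2]
tool_rot: [-0.082, 3.138, 0.011]
contact_force: [0.1, 0.3, -1.8]
width: 13.0
t 9.95 tcp [480.3999 269.54   140.1802] yaw -177.00155110658386 tilt 0.4094399924612203 w 12.989242293426946 F [ 0.118   0.3163 -1.7919]
q [ 0.5086  0.3232 -0.133   1.1093  0.0048  0.4563]
shift m [ 0.0001  0.0013 -0.1198] turn deg [ 0.381   0.1501 -0.0011]
```

View pics/t6.png

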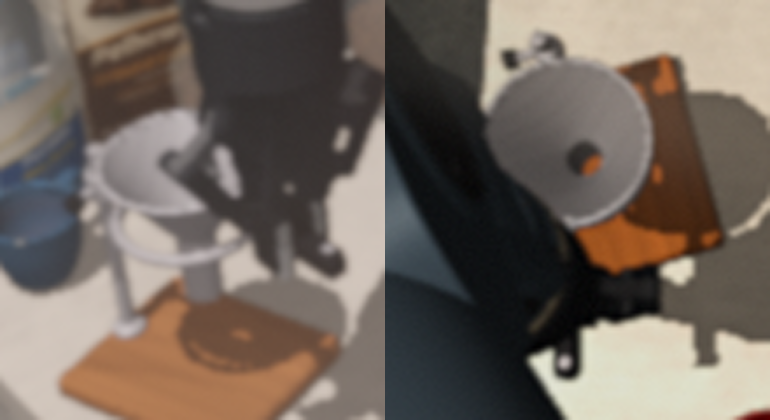

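The funnel is up off the ring (visible in the crop at (180,240)), the stand has not moved, and the force is only the funnel's weight. I'll keep lifting.

```bash
python3 -m crank '[[[0,0,-0.015,0,0,0,0],[0,0,-0.015,0,0,0,0],[0,0,-0.015,0,0,0,0],[0,0,-0.015,0,0,0,0],[0,0,-0.015,0,0,0,0],[0,0,-0.015,0,0,0,0],[0,0,-0.015,0,0,0,0],[0,0,-0.015,0,0,0,0]]]'
python3 -m crank '[[[0,0,-0.01,0,0,0,0],[0,0,-0.01,0,0,0,0],[0,0,0,0,0,0,0],[0,0,0,0,0,0,0]]]'
python3 - <<'E'
from h import *
need(506,-169,285,183)
S=manip.capture("scene");T=manip.capture("top")
cv2.imwrite("pics/t7.png",np.hstack([crop(S,(90,130,230,310),3),crop(T,(70,120,210,300),3)]))
E
```

```text
time: 10.85
tool_pos: [477.5, 266.5, 258.9]
tool_rot: [0.08, -3.134, -0.002]
contact_force: [0.7, 0.4, -1.6]
width: 12.8
time: 11.25
tool_pos: [478.0, 266.4, 280.6]
tool_rot: [0.08, -3.135, -0.002]
contact_force: [-0.0, -0.5, -2.2]
width: 13.2
t 11.25 tcp [477.9678 266.4397 280.5872] yaw -177.08600655159822 tilt 0.320385024016839 w 13.192032136218762 F [-0.0471 -0.5219 -2.1977]
q [0.5065 0.27   0.1551 1.4602 0.0036 0.4556]
shift m [-0.0058 -0.4363 -0.005 ] turn deg [ 0.0796 -0.3103 -0.0862]
```

View pics/t7.png

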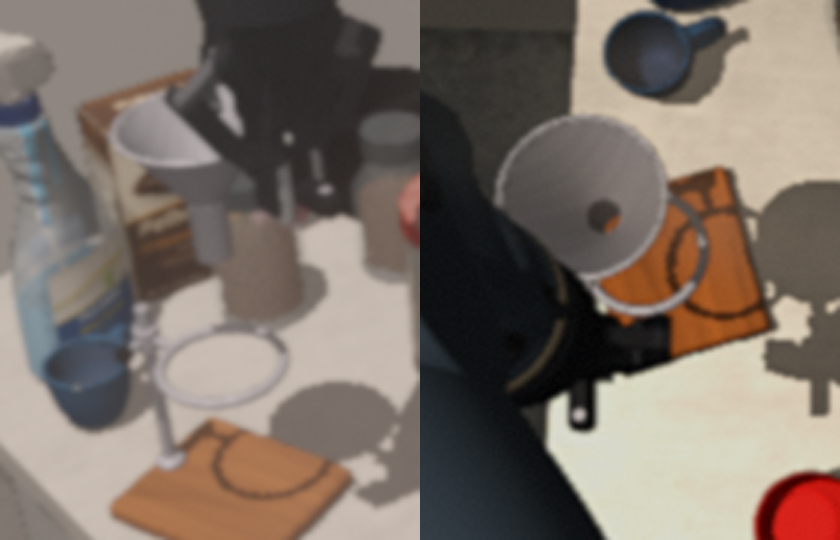

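The funnel is free, with its tip at about z = 212. The stand stays in place. I'll carry it towards the jar and stop short to look.

```bash
python3 -m crank '[[[0,-0.012,0,0,0,0,0],[0,-0.022,0,0,0,0,0],[0,-0.03,0,0,0,0,0],[0,-0.03,0,0,0,0,0],[0,-0.03,0,0,0,0,0],[0,-0.03,0,0,0,0,0],[0,-0.03,0,0,0,0,0],[0,-0.03,0,0,0,0,0]]]'
python3 -m crank '[[[0,-0.03,0,0,0,0,0],[0,-0.03,0,0,0,0,0],[0,-0.03,0,0,0,0,0],[0,-0.02,0,0,0,0,0],[0,-0.01,0,0,0,0,0],[0,0,0,0,0,0,0]]]'
python3 - <<'E'
from h import *
need(506,-169,285,183)
S=manip.capture("scene");T=manip.capture("top")
cv2.imwrite("pics/t8.png",np.hstack([crop(S,(220,80,380,260),2.5),crop(T,(240,120,400,300),2.5)]))
E
```

```text
time: 12.15
tool_pos: [486.3, 43.0, 276.0]
tool_rot: [0.089, -3.128, 0.003]
contact_force: [-0.4, -0.7, -1.4]
width: 13.2
time: 12.75
tool_pos: [488.8, -88.5, 274.2]
tool_rot: [0.079, -3.124, 0.005]
contact_force: [0.6, 0.7, -1.8]
width: 12.4
t 12.75 tcp [488.8464 -88.5391 274.1616] yaw -177.09759462239845 tilt 0.9468393932076618 w 12.449275974612235 F [ 0.6082  0.6571 -1.7561]
q [-0.1751  0.1904  0.0329  1.4285 -0.0066 -0.2257]
shift m [-0.0129 -0.0813 -0.0108] turn deg [-0.1717 -0.9311 -0.0962]
```

View pics/t8.png

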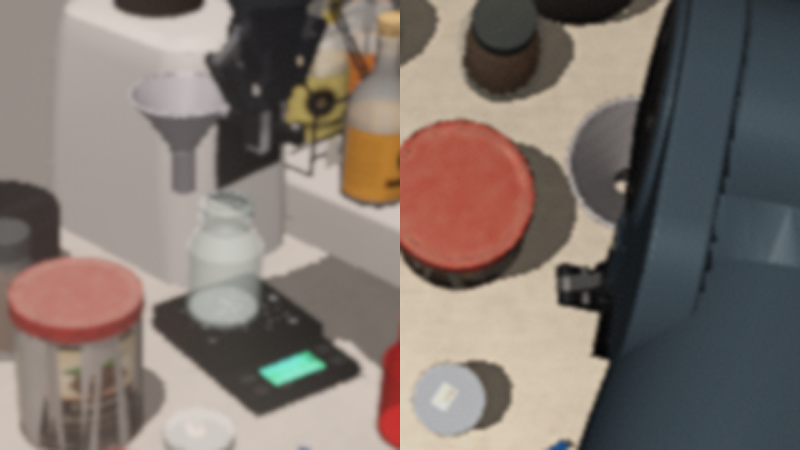

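The arm hides the jar from the top camera in this pose. The handle's direction over the jar is free, so I'll turn the funnel about 42° (handle towards front-right). That way both cameras should see the spout in the neck.

```bash
python3 -m crank '[[[0.001,-0.02,-0.003,0,0,-8.4,0],[0.004,-0.02,-0.003,0,0,-8.4,0],[0.007,-0.019,-0.003,0,0,-8.4,0],[0.009,-0.018,0,0,0,-8.4,0],[0.012,-0.016,0,0,0,-8.4,0],[0,0,0,0,0,0,0],[0,0,0,0,0,0,0]]]'
python3 - <<'E'
from h import *
need(533,-231,285,225)
S=manip.capture("scene");T=manip.capture("top")
cv2.imwrite("pics/t9.png",np.hstack([crop(S,(220,80,380,260),2.5),crop(T,(280,120,440,300),2.5)]))
E
```

```text
time: 13.55
tool_pos: [491.1, -182.8, 283.8]
tool_rot: [1.228, -2.875, -0.007]
contact_force: [-0.6, -0.4, -1.9]
width: 12.9
t 13.55 tcp [ 491.1388 -182.82    283.8077] yaw -133.72994770456987 tilt 0.9265451784147737 w 12.850920667591318 F [-0.6422 -0.4189 -1.8766]
q [-0.3521  0.2366  0.1176  1.4663 -0.0072 -1.1596]
shift m [ 0.0059 -0.0635 -0.0018] turn deg [ 0.5889 -0.7153  1.2663]
```

View pics/t9.png

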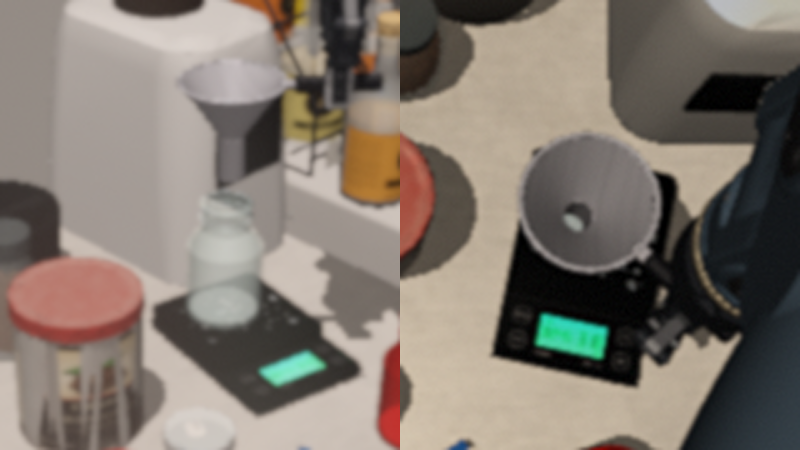

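Both cameras can now see the funnel. I'll move along tool -y to stand above the jar and measure there.

```bash
python3 -m crank '[[[0.001,-0.012,0,0,0,0,0],[0.001,-0.016,0,0,-0.4,0,0],[0.001,-0.016,0,0,0,0.5,0],[0,-0.010,0,0,0,0,0],[0,-0.004,0,0,0,0,0],[0,0,0,0,0,0,0],[0,0,0,0,0,0,0]]]'
python3 - <<'E'
from h import *
need(533,-231,285,225)
S=manip.capture("scene");T=manip.capture("top")
np.savez("cap.npz",S=S["frame"],T=T["frame"])
cv2.imwrite("pics/u1.png",np.hstack([crop(S,(260,80,360,220),4),crop(T,(310,130,410,270),4)]))
for c in("scene","top"):
    for t in("funnel","jar_mouth"): print(c,t,[(round(r["p"],2),(np.array(r["position"])*[560,420]).round(1)) for r in manip.spot_point(c,t)])
E
```

```text
time: 14.35
tool_pos: [534.6, -223.9, 283.3]
tool_rot: [1.217, -2.887, -0.012]
contact_force: [0.1, -0.1, -1.1]
width: 13.0
t 14.35 tcp [ 534.6067 -223.92    283.3234] yaw -134.2731720532168 tilt 0.6370923084643955 w 12.957119107236029 F [ 0.1234 -0.1038 -1.0888]
q [-0.3962  0.334   0.2534  1.5013 -0.0008 -1.1943]
shift m [ 0.0062 -0.0038 -0.0017] turn deg [ 0.5723 -0.2799  0.7254]
scene funnel [(0.82, array([310.1, 136.6]))]
scene jar_mouth [(0.96, array([264.1, 267.9])), (0.86, array([309.5, 157.7])), (0.61, array([389.3, 207.7]))]
top funnel [(0.6, array([371.1, 191.3])), (0.19, array([350.3, 203.7]))]
top jar_mouth [(0.98, array([364.4, 193.2])), (0.72, array([194.6, 292.5])), (0.63, array([370.7, 318.4])), (0.28, array([278.9, 143.6]))]
```

View pics/u1.png

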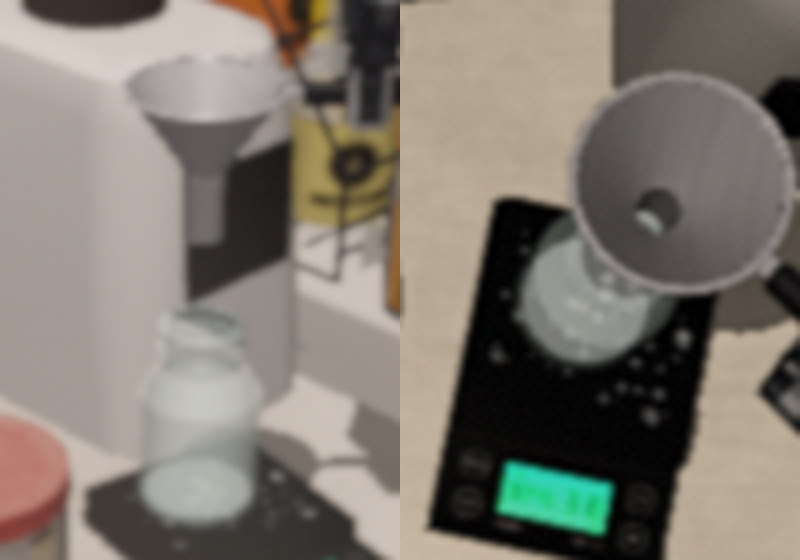

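The scene crop shows the spout tip about 18 px above the mouth and nearly in line with it. The top view shows the funnel slightly up and to the right. I'll overlay the model at the pose predicted from the TCP.

```bash
cat >> h.py <<'E'
def tipnow():
    s=manip.get_state(); Rt=cv2.Rodrigues(np.array(s["tool_rot"]))[0]
    Rf=Rt@np.diag([-1,1,-1.])   # funnel axes from tool axes: x=-tx, z=-tz
    g=s["tool_pos"]; return g+Rf@np.array([91,0,-68.5]),Rf
def ov(S,T,tip,Rf,m,name,bs=(260,80,360,220),bt=(310,130,410,270),f=4):
    out=[]
    for d,b in((S,bs),(T,bt)):
        im=crop(d,b,f)
        for P in funlines(tip,Rf): draw(im,d,P,(0,255,0),f,np.array(b[:2]))
        for P in jarlines(m): draw(im,d,P,(0,0,255),f,np.array(b[:2]))
        out.append(im)
    cv2.imwrite(name,np.hstack(out))
E
python3 - <<'E'
from h import *
np.set_printoptions(precision=1,suppress=True)
S=manip.capture("scene");T=manip.capture("top")
tip,Rf=tipnow(); print(tip)
ov(S,T,tip,Rf,(599.5,-166,155),"pics/u2.png")
print("rim tri",tri([ray(S,(313,102.5)),ray(T,(381,175.5))]),"pred",tip+Rf@[0,0,92])
E
```

```text
[ 597.5 -158.7  214.8]
rim tri (array([ 597.3, -162.9,  301.1]), [np.float64(2.1009175016110704), np.float64(2.1009175016110953)]) pred [ 598.4 -159.   306.8]
```

View pics/u2.png

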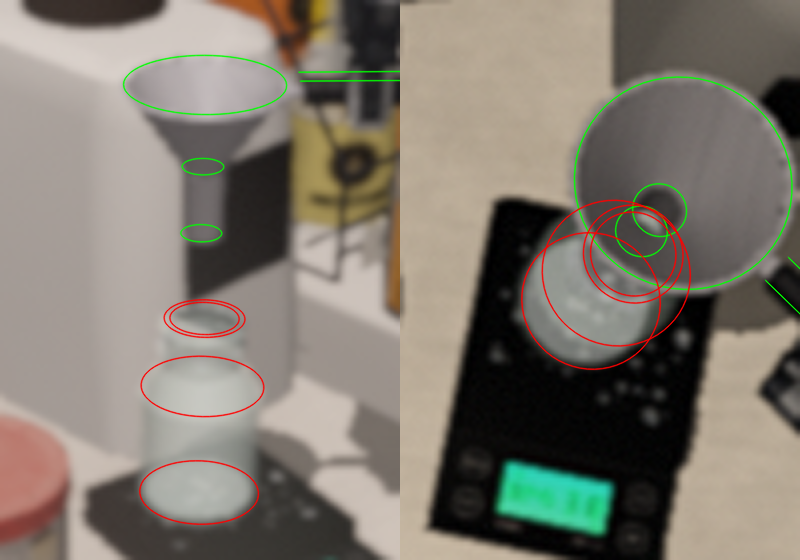

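The funnel model fits both views to about 1 px. The jar mouth estimate needs refining, so I'll zoom into the first clean pictures.

Run:
```python
from h import *
S=manip.capture("scene");T=manip.capture("top")
S=dict(S);T=dict(T)
S["frame"]=cv2.imread("pics/scene0.png")[:,:,::-1];T["frame"]=cv2.imread("pics/top0.png")[:,:,::-1]
def o(m,name,col):
    out=[]
    for d,b in((S,(280,145,340,215)),(T,(330,170,390,240))):
        im=crop(d,b,6.5)
        im=cv2.convertScaleAbs(im,alpha=1.3)
        if m is not None:
            for P in jarlines(m): draw(im,d,P,col,6.5,np.array(b[:2]))
        out.append(im)
    cv2.imwrite(name,np.hstack(out))
o(None,"pics/j0.png",0)
o((599,-164.5,155),"pics/j1.png",(0,0,255))
```

```text
(no output)
```

View pics/j0.png

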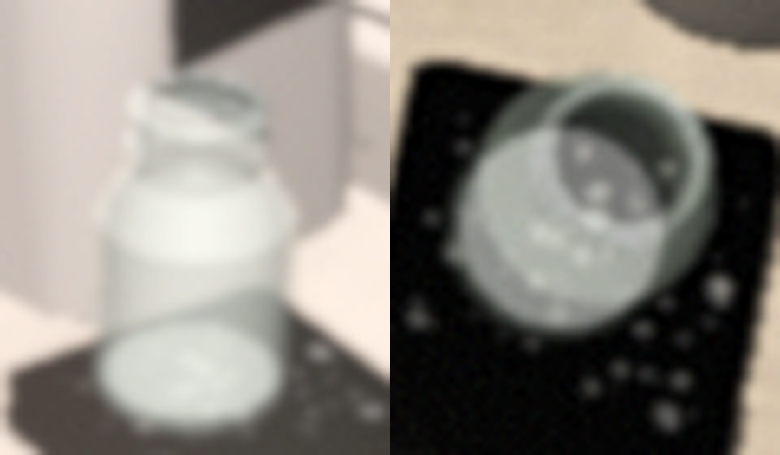

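View pics/j1.png

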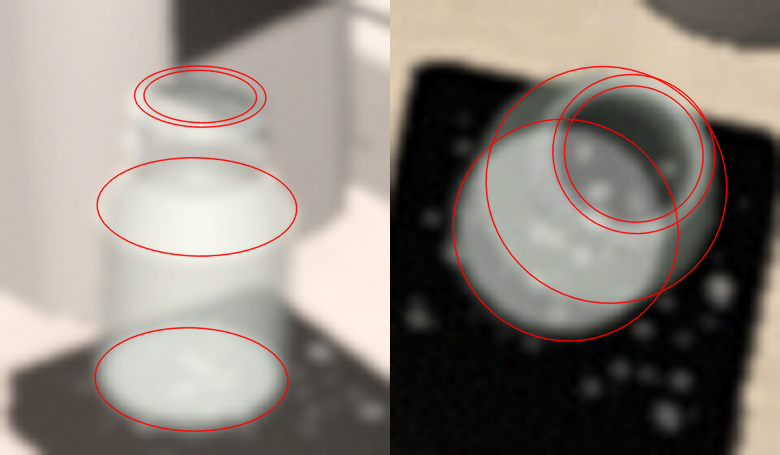

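The refined mouth centre is about (599.3, -163.5, 155). The tip is at about (597.5, -159.4, 215), so it needs about (+1.8, -4.1) mm. I'll apply that and lower to just above the rim.

```bash
python3 -m crank '[[[0.0017,-0.0042,0.008,0.5,-0.2,0,0],[0,0,0.01,0,0,0,0],[0,0,0.01,0,0,0,0],[0,0,0.01,0,0,0,0],[0,0,0,0,0,0,0],[0,0,0,0,0,0,0]]]'
python3 - <<'E'
from h import *
np.set_printoptions(precision=1,suppress=True)
need(536,-228,240)
S=manip.capture("scene");T=manip.capture("top")
tip,Rf=tipnow(); print(tip,Rf[:,2])
ov(S,T,tip,Rf,(599.3,-163.5,155),"pics/u3.png")
b=(270,95,350,215)
cv2.imwrite("pics/u3b.png",np.hstack([crop(S,(270,95,350,195),5),crop(T,(330,140,410,240),5)]))
E
```

```text
time: 15.45
tool_pos: [535.9, -227.8, 242.7]
tool_rot: [1.22, -2.893, -0.002]
contact_force: [-0.9, 0.0, -2.1]
width: 12.7
t 15.45 tcp [ 535.9039 -227.831   242.6927] yaw -134.26861922964883 tilt 0.12696620722285384 w 12.741820293922137 F [-0.8751  0.0058 -2.0973]
q [-0.4016  0.3366  0.1547  1.391  -0.0007 -1.1998]
shift m [ 0.0001 -0.0002  0.0027] turn deg [0. 0. 0.]
[ 599.4171 -162.7452  174.3151] [ 0.0019 -0.      1.    ]
```

View pics/u3.png

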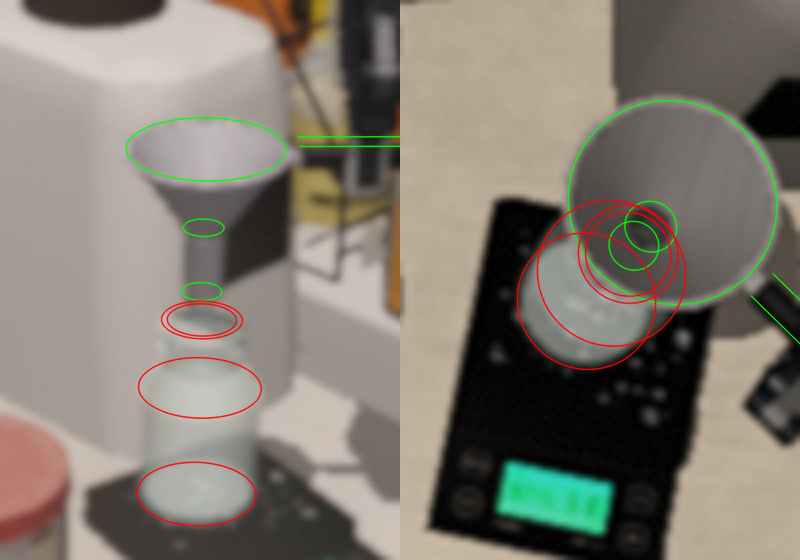

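View pics/u3b.png

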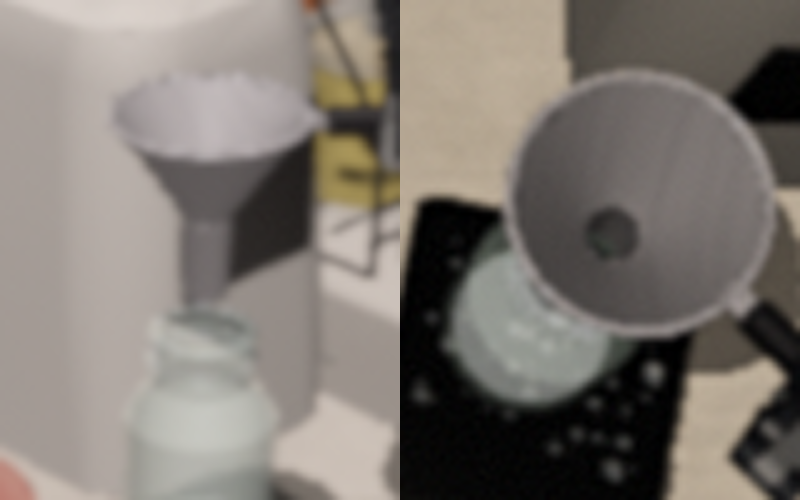

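The spout is 3 crop px (about 1 mm) off the mouth centre in the scene view, and the top rim matches the model. I'll descend gently in two stages.

```bash
python3 -m crank '[[[0,0,0.006,0,0,0,0],[0,0,0.008,0,0,0,0],[0,0,0.008,0,0,0,0],[0,0,0,0,0,0,0],[0,0,0,0,0,0,0]]]'
python3 - <<'E'
from h import *
np.set_printoptions(precision=1,suppress=True)
need(536,-228,202.5)
S=manip.capture("scene");T=manip.capture("top")
tip,Rf=tipnow(); print(tip,Rf[:,2])
cv2.imwrite("pics/u4.png",np.hstack([crop(S,(270,95,350,195),5),crop(T,(330,140,410,240),5)]))
E
```

```text
time: 16.05
tool_pos: [536.3, -228.0, 219.5]
tool_rot: [1.22, -2.894, -0.0]
contact_force: [-0.2, 0.5, -1.6]
width: 13.0
t 16.05 tcp [ 536.3173 -228.0068  219.4712] yaw -134.2677239123448 tilt 0.05769555186773433 w 12.969621184608005 F [-0.2076  0.5363 -1.5987]
q [-0.4016  0.3424  0.1042  1.3333 -0.0007 -1.1998]
shift m [0.0002 0.0002 0.017 ] turn deg [0. 0. 0.]
[ 599.8338 -162.8799  151.0911] [0.0008 0.0004 1.    ]
```

View pics/u4.png

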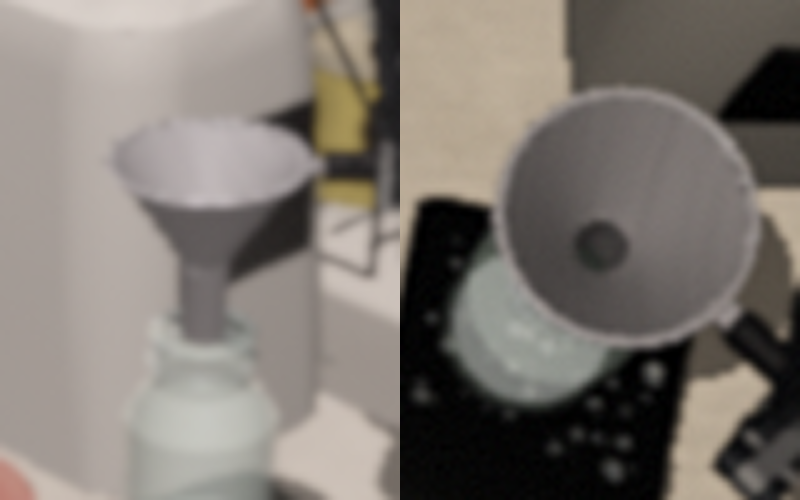

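The tip is now at the mouth, centred in x at crop 202–203 in the scene view, with no contact force. I'll go the remaining 17 mm.

```bash
python3 -m crank '[[[0,0,0.006,0,0,0,0],[0,0,0.006,0,0,0,0],[0,0,0.004,0,0,0,0],[0,0,0,0,0,0,0],[0,0,0,0,0,0,0],[0,0,0,0,0,0,0]]]'
python3 - <<'E'
from h import *
np.set_printoptions(precision=1,suppress=True)
need(536,-228,202.5)
S=manip.capture("scene");T=manip.capture("top")
tip,Rf=tipnow(); print(tip,Rf[:,2])
cv2.imwrite("pics/u5.png",np.hstack([crop(S,(270,95,350,195),5),crop(T,(330,140,410,240),5)]))
ov(S,T,tip,Rf,(599.3,-163.5,155),"pics/u6.png")
E
```

```text
time: 16.75
tool_pos: [536.5, -228.1, 202.5]
tool_rot: [1.221, -2.894, 0.001]
contact_force: [0.1, -0.4, -1.6]
width: 13.0
t 16.75 tcp [ 536.5229 -228.0965  202.4795] yaw -134.2682253006997 tilt 0.04032987474116745 w 12.972880436701903 F [ 0.1313 -0.3764 -1.5727]
q [-0.4016  0.3481  0.0691  1.2918 -0.0007 -1.1998]
shift m [ 0.0003  0.0004 -0.    ] turn deg [0. 0. 0.]
[ 600.1349 -163.0046  134.0628] [0.0001 0.0007 1.    ]
```

View pics/u5.png

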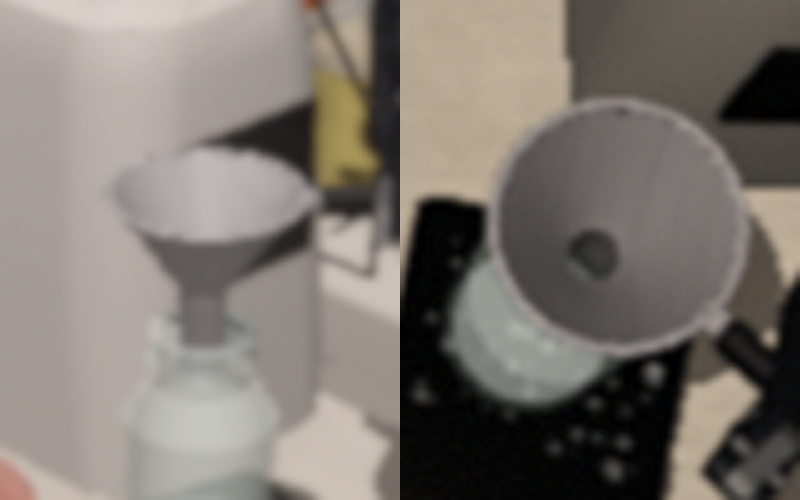

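View pics/u6.png

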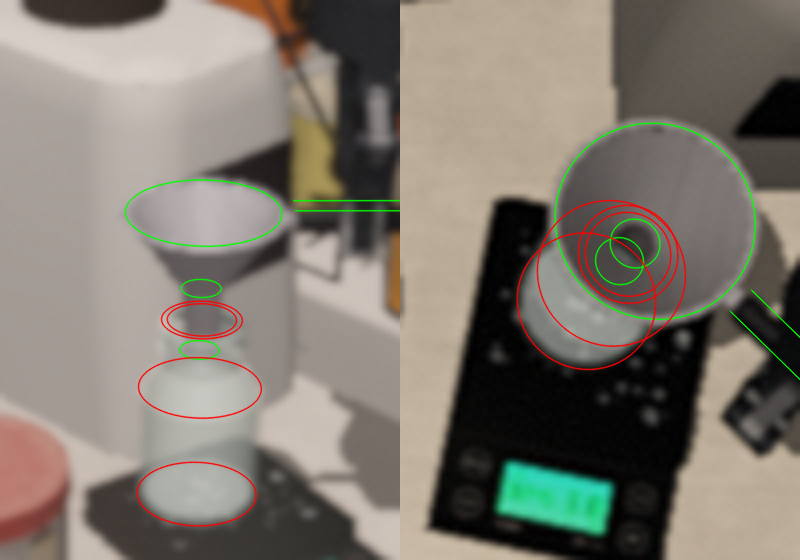

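The spout sits in the neck by about half its length, with an estimated depth of 19–21 mm. In the scene view it is centred (spout x about 202, mouth about 202). The jar base is unchanged and the force is just the funnel's weight. One last check that everything is still, then I hand in.

```bash
python3 -m crank '[[[0,0,0,0,0,0,0],[0,0,0,0,0,0,0],[0,0,0,0,0,0,0]]]'
python3 - <<'E'
from h import *
s=manip.get_state(); tip,Rf=tipnow(); print(tip.round(1),abs(s["qd"]).max(),s["contact_force"],s["width"])
T=manip.capture("top");cv2.imwrite("pics/fin.png",T["frame"][:,:,::-1])
print(manip.hand_in())
E
```

```text
time: 17.15
tool_pos: [536.8, -228.2, 203.0]
tool_rot: [-1.221, 2.895, -0.002]
contact_force: [-0.1, -0.9, -1.5]
width: 12.8
[ 600.4 -163.1  134.5] 0.0026679934979892 [-0.14173988 -0.90233725 -1.47801787] 12.797047463056018
the job is handed in; nothing more can be done
None
```

View pics/fin.png

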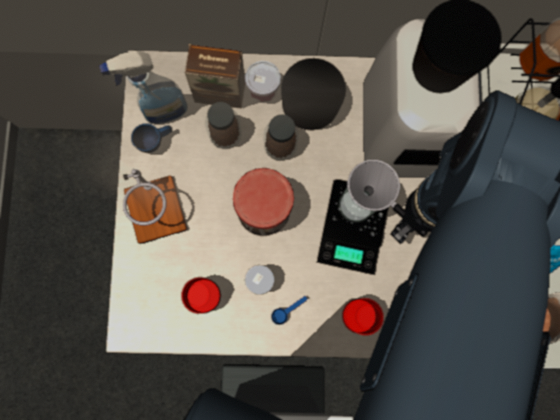

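I gripped the funnel by its handle, lifted it out of the ring and carried it over the tin. I turned it about 43° so both cameras could see the jar, then lowered the spout into the neck of the clear jar on the scale. I handed in at about 17 s, still holding the funnel.

My last checks, from the measured tool pose and the camera overlays:
- **Position:** the spout tip is at about (600, -163, 134) mm, with the jar's axis at about (599, -163.5) and its rim at 155. That puts it about 1 mm off centre and 20 mm deep.
- **Upright and still:** at the last tilt reading, just before the final pause, the tool was within 0.1° of vertical. Joint speeds are near zero.
- **Contact:** the force readings show little more than the funnel's weight. There was 0.9 N sideways at the end, within the noise I saw all along, so they cannot rule out a very light touch.
- **Surroundings:** the stand, tin, shaker, jar and scale are where they started in the last top picture.

The two cameras disagreed by about 1–2 px (2–4 mm). The offset was much the same for the funnel and the jar, so it mostly cancels in the fit between them. The spout tip itself is hidden by the jar, so its depth comes from the tool pose and the fitted outline, not from seeing it directly.

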